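Lock the shin tube onto the prosthetic foot

TASK

On the ankle of the clamped prosthetic foot is a quarter-turn coupling with two claws. Take the shin tube whose base has just two ears (not the one with a round disc, nor the one with a cross of four ears), set it upright on the coupling with its ears in the gaps between the claws, then turn it a quarter turn clockwise as seen from above, so that both ears lie squarely under the claws, and let go. Leave the other two tubes standing where they are.

Things in the scene. Friction and masses are not known exactly. Their poses are not given: they have to be found in the camera images.
- ear_tube: The shin tube to fit, 0.3 kg: 120 mm tall aluminium tube, 30 mm diameter, standing; square steel head 26 x 26 mm, 92 to 120 mm above the base, faces along x and y. Base: 36 mm hub with two steel ears, one each side, together a flat bar 64 mm long, 14 wide, 8 thick, flush with the underside. Origin: centre of the underside; z up the tube, x along the ears (half-turn symmetric).
- seat (a point): Centre of the coupling's floor, an 88 mm disc 85 mm above the bench on a fixed foot. x to the toes, z up. Claws at +x and -x: lips 25 to 42 mm out, 32 wide, underside 14 and top 19 mm above the floor. Ears enter along y (play 7 mm, 20 deg), then turn clockwise to x under the lips; a wall stops them about 9 deg beyond, and blocks the other way. Only friction resists; no catch.
- disc_tube: Leave alone: 120 mm tall aluminium tube, 30 mm diameter, standing; square steel head 26 x 26 mm, 92 to 120 mm above the base, faces along x and y. Base: round steel disc 64 mm in diameter, 8 thick. Origin: centre of the underside, z up.
- cross_tube: Leave alone: 120 mm tall aluminium tube, 30 mm diameter, standing; square steel head 26 x 26 mm, 92 to 120 mm above the base, faces along x and y. Base: cross of four steel ears along x and y, 64 mm tip to tip, 14 wide, 8 thick. Origin: centre of the underside, z up.

How it is judged:
By the outcome, as a careful person would: the job done as asked, in the order asked, and still so for the second after the job is handed in, with the robot touching nothing.
It also fails if it takes over 42 s, if anything falls off the work surface, if the arm or the gripper's body presses on something with over 40 N, if the wrist force passes 120 N, or if a joint passes its speed limit or range.

ROBOT

A 6-joint arm with a two-finger parallel gripper is mounted at the origin on the work surface. World frame = base frame: x ahead of the robot, y to its left, z up, the work surface at z = 0. Lengths are in mm, angles in degrees, forces in N, time in s.
With the tool pointing down it reaches from about 400 to 925 mm from the base axis. Payload 12.5 kg.
Tool frame: the origin (TCP) lies where the fingers leave the gripper's body, on its centre line; the fingertips stand 78 mm ahead of it and the grasp point (between the pads) lies 59 mm ahead of it; z points along the fingers, y is the line along which they close (so a half turn about z gives the same grasp; the last joint's range is limited). The gripper opens to 95 mm and grips with 3 to 60 N. Pads are 20 mm wide; open, the fingers measure 119 mm over their backs; the gripper's body (75 mm by 180 mm) begins 59 mm behind the grasp point.
Start: joints at [-80.42, 28.126, 89.318, -0, 62.55, -6.05], TCP at [168.414, -601.892, 292.261] pointing down, gripper open.
Joint ranges: [-177.58, 177.58], [-47.91, 125.51], [2.72, 160], [-65.01, 245.01], [3.68, 167.84], [-153.87, 153.87]. Speed limits (degrees/s): [127.2, 127.2, 159.86, 180, 180, 180].

INTERFACE

Orientations are given as a 3x3 rotation matrix whose columns are the frame's x, y, z axes.
In Python, from bench import bot gives the robot as it stands.
- The arm moves only by the tool step_hand, called after "Call:" in YAML: its name, and indented under it one key for each argument. Schema: {"type":"object","properties":{"segments":{"type":"array","items":{"type":"array","prefixItems":[{"type":"array","items":{"type":"number"},"minItems":3,"maxItems":3},{"type":"number"},{"type":"number"}],"minItems":3,"maxItems":3},"minItems":1,"maxItems":10},"force":{"type":"number"},"only":{"type":"string"},"quiet":{"type":"boolean"},"lines":{"type":"string"}},"required":["segments"],"additionalProperties":false}. segments is a list of rows, 1 to 10 of them, each written [[dx, dy, dz], turn, opening]: dx, dy, dz in a scale on which 1.0 is 600 mm, then a turn about the tool's z in normalised numbers (1 is 90 degrees), then the opening from 0.0 (shut) to 1.0 (fully open); each row is the pose to reach, as a shift and turn from the pose commanded when the call began, along the tool's axes at that moment; what a row does not reach only later rows make up. A row lasts 1/10 s, in which the tool goes at most 50 mm and 8.59 degrees, less where a joint would pass 70% of its speed; a pose out of reach is approached as far as the arm can. The fingers move at their own pace and stop on an object; force is the grip in N (left out, the last holds). Time passes only in rows, so rows that do not move let the fingers close. The tool returns the time, the measured TCP pose, the force, the opening and the grip force at its end. only (a regular expression) keeps the lines of the reply that match it, lines (a string "A,B") keeps lines A to B, and quiet returns only ok. No shift or turn number may pass 1 either way. Input that does not fit is refused with a message, and nothing moves.
- bot.state(): the state, without advancing time (a new reading comes with each control period).
- bot.grab_frame(name): name is "scene" or "side" or "wrist"; returns the picture (480x640x3 uint8, red, green, blue); there is no depth.
- bot.calibration(name): a dict with "K" (3x3 intrinsics, pixels), "D" ([k1, k2, p1, p2, k3] as OpenCV has them; the pictures are not rectified), "R" (3x3) and "t" (3): a world point X has camera coordinates R X + t; the wrist camera has in their place "hand_eye" (4x4, takes a point from camera to tool coordinates, whose origin is the TCP and whose axes are the flange's). Camera axes: x right, y down, z forward; pixel columns grow to the right and rows downward; lengths in mm; the calibration is good to about 2 mm. A picture is of the moment at which its call begins: read the wrist's pose just before it. calibration takes no time and is no camera call.
- bot.close_job(): hands the job in; it is judged then, once.
The state is a dict: "t": time; "q": joint angles; "qvel": joint speeds; "effort": joint torques, N m; "position": TCP position; "tool_rot": TCP orientation; "ft_force": force on the tool from outside, world axes, zero at the start; "moment": the same for the moment, N m; "opening": opening from 0.0 (shut) to 1.0 (fully open); "gripper_force": force on a finger pad.
Only numpy, scipy, OpenCV 4.12 (cv2) and the standard library are available. Lean on these libraries where they do the work, as an engineer would, in place of code of your own. Each camera call takes 0.05 s, during which the arm holds its last target. There are 200 camera calls.

## Working session

There is one attempt and no reset: what is moved stays moved. The work goes in short steps, Python scripts to look and compute and a tool call to move; the robot and the scene stay as the last step left them, time stands still between calls to the robot, and variables do not carry over. Pictures are saved under pics/ and viewed, at most 10 in all, crops included, and the job is handed in when it is done.

```bash
ls; mkdir -p pics
```

Run:
```python
from bench import bot
import cv2,numpy as np
for n in ("scene","side","wrist"):
    c=bot.calibration(n); print(n,{k:np.round(v,4).tolist() for k,v in c.items()})
    cv2.imwrite(f"pics/{n}0.png",bot.grab_frame(n)[:,:,::-1])
s=bot.state();print(s["position"],s["tool_rot"],s["t"],s["opening"])
```

```text
bench.py
pics
scene {'K': [[445.7056, 0.0, 313.7653], [0.0, 445.7056, 241.9271], [0.0, 0.0, 1.0]], 'D': [0.0099, 0.0, 0.0, 0.0, 0.0], 'R': [[-0.8277, 0.5612, -0.0034], [0.4434, 0.6502, -0.6169], [-0.344, -0.5121, -0.787]], 't': [443.6532, -154.1274, 980.5263]}
side {'K': [[608.8223, 0.0, 338.194], [0.0, 608.8223, 244.3515], [0.0, 0.0, 1.0]], 'D': [-0.1626, 0.0, 0.0, 0.0, 0.0], 'R': [[-0.9971, -0.0732, 0.0184], [-0.0671, 0.7488, -0.6594], [0.0345, -0.6587, -0.7516]], 't': [518.5773, 108.9621, 1055.1421]}
wrist {'K': [[340.8619, 0.0, 315.0876], [0.0, 340.8619, 242.5437], [0.0, 0.0, 1.0]], 'D': [-0.06, 0.0, 0.0, 0.0, 0.0], 'hand_eye': [[0.0006, -0.9684, -0.2496, 70.0098], [1.0, 0.0008, -0.0007, 1.045], [0.0009, -0.2496, 0.9684, -93.1128], [0.0, 0.0, 0.0, 1.0]]}
[ 168.3921438  -601.77528664  291.79391737] [[ 9.63022318e-01  2.69421586e-01 -1.53124329e-04]
 [ 2.69421621e-01 -9.63021980e-01  8.10236648e-04]
 [ 7.08331489e-05 -8.21530980e-04 -9.99999660e-01]] 0.15 1.0014863659304838
```

View pics/scene0.png

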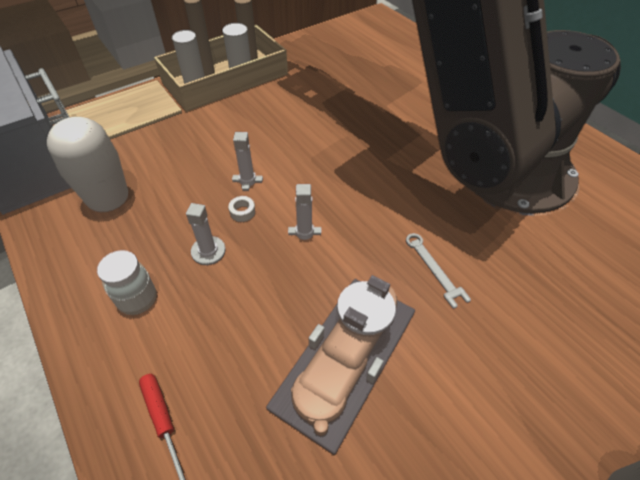

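View pics/side0.png

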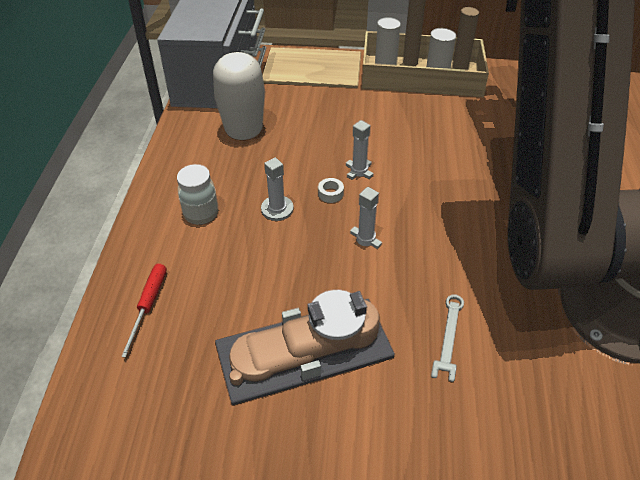

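The scene view shows the two-ear tube at about (304,212), the cross at (245,160), the disc at (205,235) and the coupling at (366,305). In the side view the ear tube is at (368,220) and the coupling at (337,313). Next I'll enlarge these in one composite.

Run:
```python
import cv2,numpy as np
a=cv2.imread("pics/scene0.png");b=cv2.imread("pics/side0.png")
def c(im,x,y,w=80,h=60,f=5):return cv2.resize(im[y:y+h,x:x+w],None,fx=f,fy=f,interpolation=cv2.INTER_CUBIC)
# origins
t=np.vstack([np.hstack([c(a,265,183),c(b,325,187)]),np.hstack([c(a,327,272),c(b,297,283)])])
cv2.imwrite("pics/zoom.png",t)
```

```text
(no output)
```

View pics/zoom.png

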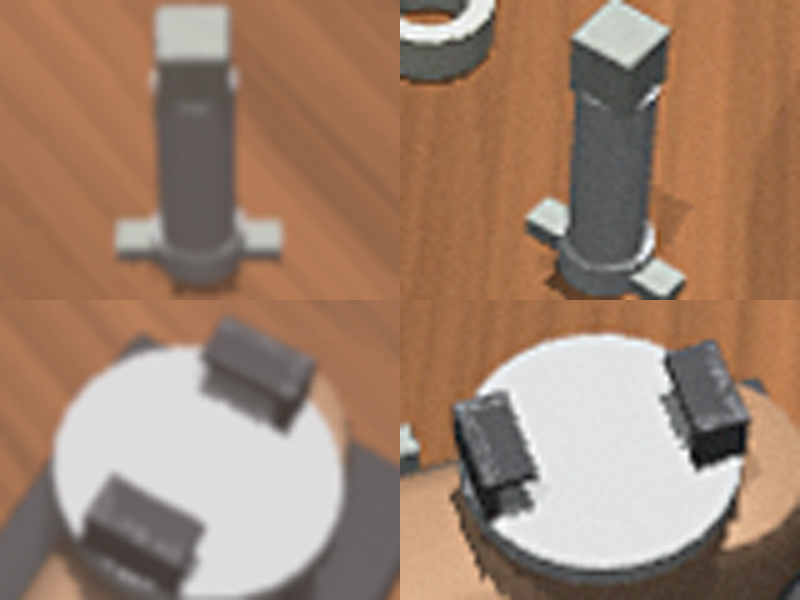

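View pics/wrist0.png

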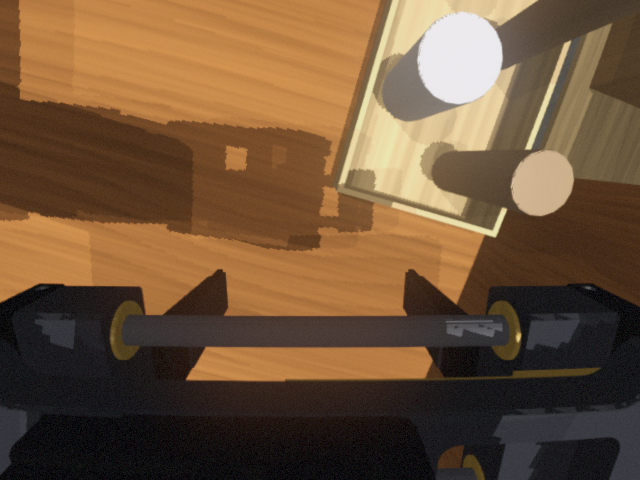

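The composite shows the ear tube's head top, its two ear tips and the four claw-top corners in both views. I'll triangulate from these.

Create h.py:
```python
import cv2,numpy as np
from bench import bot
def ray(n,uv,s=None):
    c=bot.calibration(n);K,D=np.array(c["K"]),np.array(c["D"])
    p=cv2.undistortPoints(np.array([[uv]],float),K,D)[0,0];d=np.array([*p,1.])
    if n=="wrist":
        H=np.array(c["hand_eye"]);R=np.array(s["tool_rot"])
        return R@H[:3,3]+np.array(s["position"]),R@H[:3,:3]@d
    R=np.array(c["R"]);return -R.T@np.array(c["t"]),R.T@d
def plane(r,z): o,d=r;return o+d*(z-o[2])/d[2]
def tri(rs):
    A=0;b=0
    for o,d in rs:
        d=d/np.linalg.norm(d);P=np.eye(3)-np.outer(d,d);A=A+P;b=b+P@o
    return np.linalg.solve(A,b)
```

Create m.py:
```python
from h import *
np.set_printoptions(precision=1,suppress=True)
def z(x,y,ox,oy):return ((x+.5)/5-.5+ox,(y+.5)/5-.5+oy)
pts={"head":(120,(193,34),(221,37)),"earL":(8,(117,236),(137,210)),"earR":(8,(282,238),(275,288)),
"clawA":(104,(260,357),(306,385)),"clawB":(104,(147,522),(96,432))}
for k,(h,a,b) in pts.items():
    if k[0]!='c': p,q=z(*a,265,183),z(*b,325,187)
    else: p,q=z(a[0],a[1]-300,327,272),z(b[0],b[1]-300,297,283)
    r=ray("scene",p),ray("side",q)
    print(k,plane(r[0],h),plane(r[1],h),tri(r))
for n,f,roi in(("scene","scene0",(327,272,80,60)),("side","side0",(297,283,80,60))):
    im=cv2.imread(f"pics/{f}.png");x,y,w,h=roi
    hsv=cv2.cvtColor(im[y:y+h,x:x+w],cv2.COLOR_BGR2HSV)
    m=((hsv[...,1]<40)&(hsv[...,2]>150)).astype(np.uint8)
    c=max(cv2.findContours(m,0,1)[0],key=cv2.contourArea)
    hull=cv2.convexHull(c)[:,0]+[x,y]
    P=np.array([plane(ray(n,p),85)[:2] for p in hull],np.float32)
    print(n,cv2.minEnclosingCircle(P),len(P),cv2.fitEllipse(P) )
```

```bash
python3 m.py
```

```text
head [ 478.5 -117.1  120. ] [ 477.3 -113.9  120. ] [ 477.  -119.3  116. ]
earL [ 504.6 -135.9    8. ] [ 503.7 -133.2    8. ] [ 503.5 -137.8    4.2]
earR [452.  -98.8   8. ] [450.3 -98.5   8. ] [ 450.3 -101.2    4.6]
clawA [484.9 101.4 104. ] [484.5 102.  104. ] [484.5 101.1 103. ]
clawB [547.8 127.  104. ] [546.6 124.9 104. ] [547.1 125.9 103.8]
scene ((516.3063354492188, 113.34420013427734), 44.33427047729492) 26 ((516.6544189453125, 113.58047485351562), (86.37557983398438, 88.29754638671875), 17.227977752685547)
side ((515.677978515625, 114.79512786865234), 43.81516647338867) 23 ((515.6903686523438, 114.91301727294922), (86.06688690185547, 87.15814208984375), 47.419925689697266)
```

Units first: shifts go in shares of 600 mm and turns go in shares of 90 degrees. So 310 mm / 600 = 0.5167, -270 mm / 600 = -0.45, -72 degrees / 90 = -0.8.

Call:
step_hand:
  segments:
    - [[0.0333, -0.045, -0.0083], 0, 1]
    - [[0.0833, -0.1, -0.0167], -0.0889, 1]
    - [[0.1333, -0.1583, -0.0167], -0.1778, 1]
    - [[0.1833, -0.2167, -0.0167], -0.2667, 1]
    - [[0.2417, -0.2667, -0.0167], -0.3556, 1]
    - [[0.3, -0.3167, -0.0167], -0.4444, 1]
    - [[0.3583, -0.3667, -0.0167], -0.5333, 1]
    - [[0.4167, -0.4167, -0.0167], -0.6222, 0.8]
    - [[0.4667, -0.45, -0.0167], -0.7111, 0.7]
    - [[0.5167, -0.4833, -0.0167], -0.8, 0.7]
  force: 30

```text
t: 1.15
position: [389.6, -237.5, 302.4]
tool_rot: [[0.035, 0.999, 0.0], [0.999, -0.035, -0.0], [-0.0, 0.0, -1.0]]
ft_force: [-0.1, -0.6, -0.2]
opening: 0.804
gripper_force: 0.0
```

Create to.py:
```python
import sys
from h import *
# shift in tool axes and turn to reach target TCP (x,y,z) and tool-x yaw
x,y,zz,yaw=map(float,sys.argv[1:]);s=bot.state();R=np.array(s["tool_rot"])
cur=np.degrees(np.arctan2(R[1,0],R[0,0]))
print(s["t"],"yaw",cur.round(1),"d",(R.T@(np.array([x,y,zz])-s["position"])).round(1),"turn",round((cur-yaw+180)%360-180,1),"q",np.round(s["q"],1))
```

```bash
python3 to.py 477.7 -116.5 250 145.4
```

```text
1.15 yaw 88.0 d [124.   83.8  52.3] turn -57.4 q [-39.7  13.7 111.2  -0.   55.1 -37.7]
```

Scaled: 124 mm / 600 = 0.2067, 122 mm / 600 = 0.2033, -57 degrees / 90 = -0.6333.

Call:
step_hand:
  segments:
    - [[0.0417, 0.0283, 0.0133], -0.0889, 0.7]
    - [[0.0833, 0.0567, 0.0267], -0.1778, 0.7]
    - [[0.125, 0.0833, 0.04], -0.2667, 0.7]
    - [[0.1667, 0.1117, 0.0533], -0.3556, 0.7]
    - [[0.1917, 0.1283, 0.0667], -0.4444, 0.7]
    - [[0.2033, 0.1367, 0.08], -0.5333, 0.7]
    - [[0.2067, 0.14, 0.0867], -0.6222, 0.7]
    - [[0.2067, 0.14, 0.0867], -0.6333, 0.7]
    - [[0.2067, 0.14, 0.0867], -0.6333, 0.7]
    - [[0.2067, 0.14, 0.0867], -0.6333, 0.7]

```text
t: 2.15
position: [477.8, -118.9, 250.5]
tool_rot: [[-0.813, 0.582, 0.0], [0.582, 0.813, -0.0], [-0.0, 0.0, -1.0]]
ft_force: [-0.2, 0.3, 0.8]
opening: 0.701
gripper_force: 0.0
```

```bash
python3 to.py 477.7 -116.5 165 145.4
```

Run:
```python
from h import *
s=bot.state();cv2.imwrite("pics/w1.png",bot.grab_frame("wrist")[:,:,::-1])
import pickle;pickle.dump({k:s[k] for k in("position","tool_rot")},open("w1.pkl","wb"))
```

```text
2.15 yaw 144.4 d [ 1.5  1.9 85.5] turn -1.0 q [-21.7  20.5 110.4  -0.   49.1 -76.1]
```

View pics/w1.png

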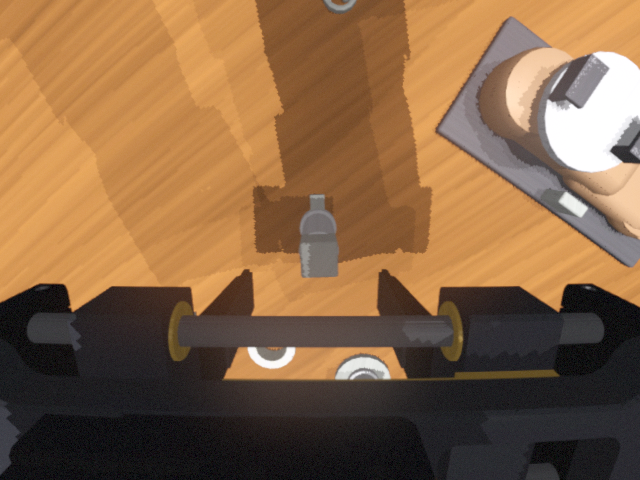

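The wrist view shows the tube's head at (320,260), centred between the fingers at (245) and (385), with an ear pointing straight up at (318,203). The yaw is right, so I'll descend and grip.

Scaled: 85 mm / 600 = 0.1417, 75 mm / 600 = 0.125, -1 degrees / 90 = -0.0111.

Call:
step_hand:
  segments:
    - [[0.0025, 0.0032, 0.025], -0.0111, 0.7]
    - [[0.0025, 0.0032, 0.0583], -0.0111, 0.7]
    - [[0.0025, 0.0032, 0.0917], -0.0111, 0.7]
    - [[0.0025, 0.0032, 0.125], -0.0111, 0.7]
    - [[0.0025, 0.0032, 0.1417], -0.0111, 0.7]
    - [[0.0025, 0.0032, 0.1417], -0.0111, 0.7]
    - [[0.0025, 0.0032, 0.1417], -0.0111, 0.1]
    - [[0.0025, 0.0032, 0.1417], -0.0111, 0.1]
    - [[0.0025, 0.0032, 0.1417], -0.0111, 0.1]
    - [[0.0025, 0.0032, 0.1417], -0.0111, 0.1]
  force: 40

```text
t: 3.2
position: [477.9, -116.3, 165.7]
tool_rot: [[-0.825, 0.565, 0.001], [0.565, 0.825, -0.0], [-0.001, 0.0, -1.0]]
ft_force: [1.1, -0.3, -0.2]
opening: 0.419
gripper_force: 0.0
```

Call:
step_hand:
  segments:
    - [[0, 0, 0], 0, 0.1]
    - [[0, 0, 0], 0, 0.1]
    - [[0, 0, 0], 0, 0.1]
    - [[0, 0, 0], 0, 0.1]
    - [[0, 0, -0.0167], 0, 0.1]
    - [[0, 0, -0.05], 0, 0.1]
    - [[0, 0, -0.1], 0, 0.1]
    - [[0, 0, -0.15], 0, 0.1]
    - [[0, 0, -0.2], 0, 0.1]
    - [[0, 0, -0.225], 0, 0.1]

```text
t: 4.2
position: [477.7, -116.2, 302.9]
tool_rot: [[-0.825, 0.564, 0.002], [0.564, 0.825, -0.001], [-0.002, 0.0, -1.0]]
ft_force: [0.3, 0.7, -3.0]
opening: 0.304
gripper_force: 40.0
```

```bash
python3 to.py 516 114 300 111
```

```text
4.2 yaw 145.6 d [ 98.4 211.7   2.8] turn 34.6 q [-21.4  16.6 106.8  -0.   56.5 -77. ]
```

Scaled: 211.7 mm / 600 = 0.3528, 209 mm / 600 = 0.3483, 34.6 degrees / 90 = 0.3844.

Call:
step_hand:
  segments:
    - [[0.0167, 0.035, 0], 0.0444, 0.1]
    - [[0.035, 0.075, 0], 0.0889, 0.1]
    - [[0.055, 0.1167, 0], 0.1444, 0.1]
    - [[0.075, 0.16, 0], 0.2, 0.1]
    - [[0.095, 0.2033, 0], 0.2556, 0.1]
    - [[0.115, 0.2467, 0], 0.3111, 0.1]
    - [[0.135, 0.29, 0], 0.3556, 0.1]
    - [[0.1517, 0.3267, 0], 0.3778, 0.1]
    - [[0.1617, 0.3483, 0], 0.3844, 0.1]
    - [[0.164, 0.3528, 0], 0.3844, 0.1]

```text
t: 5.2
position: [515.8, 115.2, 300.3]
tool_rot: [[-0.36, 0.933, -0.001], [0.933, 0.36, -0.0], [0.0, -0.001, -1.0]]
ft_force: [-0.2, -0.5, -3.0]
opening: 0.307
gripper_force: 40.0
```

Call:
step_hand:
  segments:
    - [[0, 0, 0], 0, 0.1]
    - [[0, 0, 0], 0, 0.1]

```text
t: 5.4
position: [515.8, 113.4, 300.2]
tool_rot: [[-0.359, 0.933, -0.0], [0.933, 0.359, -0.0], [-0.0, -0.0, -1.0]]
ft_force: [0.2, -1.0, -2.4]
opening: 0.298
gripper_force: 40.0
```

Run:
```python
from h import *
a=bot.grab_frame("scene")[:,:,::-1];b=bot.grab_frame("side")[:,:,::-1]
cv2.imwrite("pics/a2.png",a);cv2.imwrite("pics/b2.png",b)
s=bot.state();print(s["position"],s["opening"])
def c(im,x,y,w=100,h=120,f=4):return cv2.resize(im[y:y+h,x:x+w],None,fx=f,fy=f,interpolation=cv2.INTER_CUBIC)
cv2.imwrite("pics/z2.png",np.hstack([c(a,317,210),c(b,287,210)]))
```

```text
[515.95028718 113.27177917 300.284686  ] 0.30178772820302496
```

View pics/z2.png

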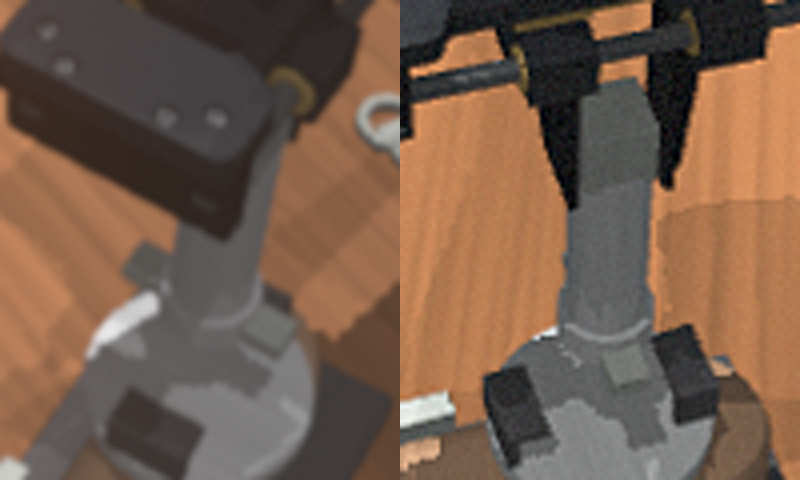

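The zoom shows the tube held upright. In the scene crop the ear tips are at about (134,259) and (286,340), and in the side crop the near tip is at (630,384). I'll check the centre and yaw against the seat.

Run:
```python
from h import *
np.set_printoptions(precision=1,suppress=True)
z=lambda x,y,ox,oy:((x+.5)/4-.5+ox,(y+.5)/4-.5+oy)
L=plane(ray("scene",z(134,259,317,210)),142.6);R=plane(ray("scene",z(286,340,317,210)),142.6)
N=plane(ray("side",z(230,384,287,210)),142.6)
print(L,R,(L+R)/2,np.linalg.norm(L-R),np.degrees(np.arctan2(*(L-R)[1::-1])),N)
```

```bash
python3 to.py 516 114 270 111.2
```

```text
[528.8  83.8 142.6] [505.5 140.7 142.6] [517.1 112.3 142.6] 61.58234052522508 -67.73387456040372 [503.7 142.5 142.6]
5.5 yaw 111.0 d [ 0.7  0.3 30.3] turn -0.2 q [  5.2  19.8 102.2  -0.   58.  -15.8]
```

Scaled: 47 mm / 600 = 0.0783, 46 mm / 600 = 0.0767.

Call:
step_hand:
  segments:
    - [[0.0017, 0, 0.0083], 0, 0.1]
    - [[0.0017, 0, 0.02], 0, 0.1]
    - [[0.0017, 0, 0.0317], 0, 0.1]
    - [[0.0017, 0, 0.0433], 0, 0.1]
    - [[0.0017, 0, 0.0533], 0, 0.1]
    - [[0.0017, 0, 0.0617], 0, 0.1]
    - [[0.0017, 0, 0.0683], 0, 0.1]
    - [[0.0017, 0, 0.0733], 0, 0.1]
    - [[0.0017, 0, 0.0767], 0, 0.1]
    - [[0.0017, 0, 0.0783], 0, 0.1]

```text
t: 6.5
position: [515.7, 115.0, 253.1]
tool_rot: [[-0.359, 0.933, 0.0], [0.933, 0.359, -0.0], [-0.0, 0.0, -1.0]]
ft_force: [-0.6, 0.5, -2.6]
opening: 0.304
gripper_force: 40.0
```

Call:
step_hand:
  segments:
    - [[0, 0, 0.0008], 0, 0.1]
    - [[0, 0, 0.0017], 0, 0.1]
    - [[0, 0, 0.0025], 0, 0.1]
    - [[0, 0, 0.0025], 0, 0.1]
    - [[0, 0, 0.0025], 0, 0.1]

```text
t: 7.0
position: [515.7, 115.0, 251.8]
tool_rot: [[-0.359, 0.933, 0.0], [0.933, 0.359, -0.0], [-0.0, 0.0, -1.0]]
ft_force: [-0.8, 0.2, -3.3]
opening: 0.305
gripper_force: 40.0
```

Scaled: 1 mm / 600 = 0.0017, 0.5 mm / 600 = 0.0008.

Call:
step_hand:
  segments:
    - [[0, 0, 0.0008], 0, 0.1]
    - [[0, 0, 0.0008], 0, 0.1]
    - [[0, 0, 0.0017], 0, 0.1]
    - [[0, 0, 0.0017], 0, 0.1]
  only: "pos|ft"

```text
position: [515.7, 115.0, 250.6]
ft_force: [-0.4, -0.7, -3.2]
```

Call:
step_hand:
  segments:
    - [[0, 0, 0.0008], 0, 0.1]
    - [[0, 0, 0.0008], 0, 0.1]
    - [[0, 0, 0.0017], 0, 0.1]
    - [[0, 0, 0.0017], 0, 0.1]
  only: "pos|ft"

```text
position: [515.9, 115.1, 250.4]
ft_force: [-1.9, 0.9, 6.4]
```

Scaled: -0.6 mm / 600 = -0.001, 42 degrees / 90 = 0.4667.

Call:
step_hand:
  segments:
    - [[0, 0, -0.001], 0, 0.1]
    - [[0, 0, -0.001], 0.0444, 0.1]
    - [[0, 0, -0.001], 0.0889, 0.1]
    - [[0, 0, -0.001], 0.1333, 0.1]
    - [[0, 0, -0.001], 0.1889, 0.1]
    - [[0, 0, -0.001], 0.2444, 0.1]
    - [[0, 0, -0.001], 0.3, 0.1]
    - [[0, 0, -0.001], 0.3556, 0.1]
    - [[0, 0, -0.001], 0.4111, 0.1]
    - [[0, 0, -0.001], 0.4667, 0.1]

```text
t: 8.8
position: [515.6, 114.9, 250.4]
tool_rot: [[0.361, 0.932, -0.0], [0.932, -0.361, -0.0], [-0.0, 0.0, -1.0]]
ft_force: [-1.3, -0.5, 1.8]
opening: 0.303
gripper_force: 40.0
```

```bash
python3 -c "
from bench import bot
print(bot.state()['moment'])"; python3 to.py 516 114 250.5 21.2
```

```text
[-0.067057    0.21147345  0.00327412]
8.8 yaw 68.8 d [-0.7  0.7 -0.1] turn 47.6 q [  5.4  23.2 105.7  -0.   51.2  26.6]
```

Scaled: 47.5 degrees / 90 = 0.5278.

Call:
step_hand:
  segments:
    - [[0, 0, 0], 0.0556, 0.1]
    - [[0, 0, 0], 0.1111, 0.1]
    - [[0, 0, 0], 0.1667, 0.1]
    - [[0, 0, 0], 0.2222, 0.1]
    - [[0, 0, 0], 0.2778, 0.1]
    - [[0, 0, 0], 0.3333, 0.1]
    - [[0, 0, 0], 0.3889, 0.1]
    - [[0, 0, 0], 0.4444, 0.1]
    - [[0, 0, 0], 0.4889, 0.1]
    - [[0, 0, 0], 0.5278, 0.1]

```text
t: 9.8
position: [515.7, 115.0, 250.4]
tool_rot: [[0.931, 0.364, 0.0], [0.364, -0.931, 0.0], [0.0, -0.0, -1.0]]
ft_force: [-1.2, 0.7, 1.7]
opening: 0.302
gripper_force: 40.0
```

Call:
step_hand:
  segments:
    - [[0, 0, 0], 0, 0.1]
    - [[0, 0, 0], 0, 0.1]

```text
t: 10.0
position: [515.7, 115.0, 250.4]
tool_rot: [[0.93, 0.369, 0.0], [0.369, -0.93, 0.0], [0.0, 0.0, -1.0]]
ft_force: [-1.0, 1.3, 2.5]
opening: 0.301
gripper_force: 40.0
```

```bash
python3 -c "
from bench import bot
print(bot.state()['moment'])"; python3 to.py 516 114 250.5 21.2
```

Run:
```python
from h import *
a=bot.grab_frame("scene")[:,:,::-1];b=bot.grab_frame("side")[:,:,::-1]
def c(im,x,y,w=100,h=120,f=4):return cv2.resize(im[y:y+h,x:x+w],None,fx=f,fy=f,interpolation=cv2.INTER_CUBIC)
cv2.imwrite("pics/z3.png",np.hstack([c(a,317,230),c(b,287,230)]))
```

```text
[ 0.18136449  0.18194661 -0.06608192]
10.0 yaw 21.6 d [-0.1  1.  -0.1] turn 0.4 q [  5.4  23.2 105.6   0.   51.1  73.8]
```

View pics/z3.png

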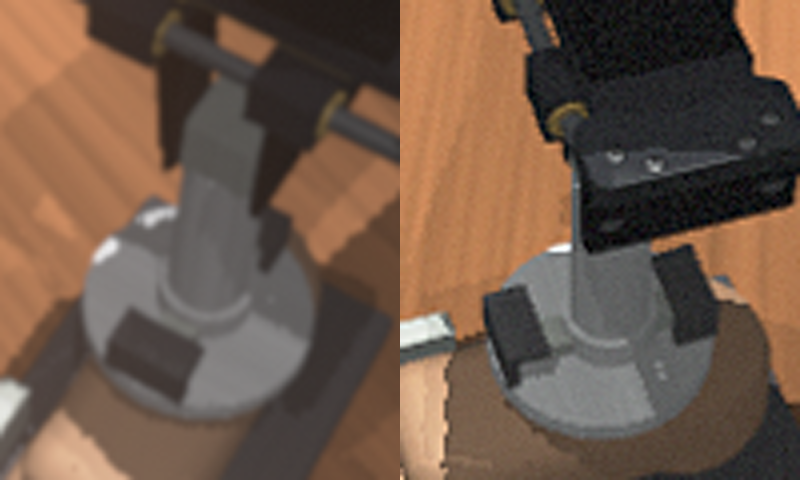

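The ears are under both claws: in the scene crop the near ear goes under the lip at (160,355), and in the side crop at (545,345) and (665,315). I'll release and rise.

Scaled: -90 mm / 600 = -0.15, -60 mm / 600 = -0.1.

Call:
step_hand:
  segments:
    - [[0, 0, 0], 0, 0.4]
    - [[0, 0, 0], 0, 0.5]
    - [[0, 0, 0], 0, 0.7]
    - [[0, 0, 0], 0, 0.7]
    - [[0, 0, 0], 0, 0.7]
    - [[0, 0, 0], 0, 0.7]
    - [[0, 0, -0.0167], 0, 0.7]
    - [[0, 0, -0.05], 0, 0.7]
    - [[0, 0, -0.1], 0, 0.7]
    - [[0, 0, -0.15], 0, 0.7]

```text
t: 11.1
position: [515.5, 115.0, 342.0]
tool_rot: [[0.93, 0.367, -0.0], [0.367, -0.93, -0.0], [-0.0, 0.0, -1.0]]
ft_force: [0.3, -0.5, -0.4]
opening: 0.7
gripper_force: 0.0
```

Call:
step_hand:
  segments:
    - [[0, 0, -0.0667], 0, 0.7]
    - [[-0.0667, 0, -0.1167], 0, 0.7]
    - [[-0.1333, 0, -0.1333], 0, 0.7]
    - [[-0.1833, 0, -0.1333], 0, 0.7]
    - [[-0.2167, 0, -0.1333], 0, 0.7]
    - [[-0.2167, 0, -0.1333], 0, 0.7]
  only: "pos"

```text
position: [392.9, 66.9, 421.6]
```

Run:
```python
from h import *
a=bot.grab_frame("scene")[:,:,::-1];b=bot.grab_frame("side")[:,:,::-1]
def c(im,x,y,w=100,h=120,f=4):return cv2.resize(im[y:y+h,x:x+w],None,fx=f,fy=f,interpolation=cv2.INTER_CUBIC)
cv2.imwrite("pics/a4.png",a)
cv2.imwrite("pics/z4.png",np.hstack([c(a,317,230),c(b,287,230)]))
```

```text
(no output)
```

View pics/z4.png

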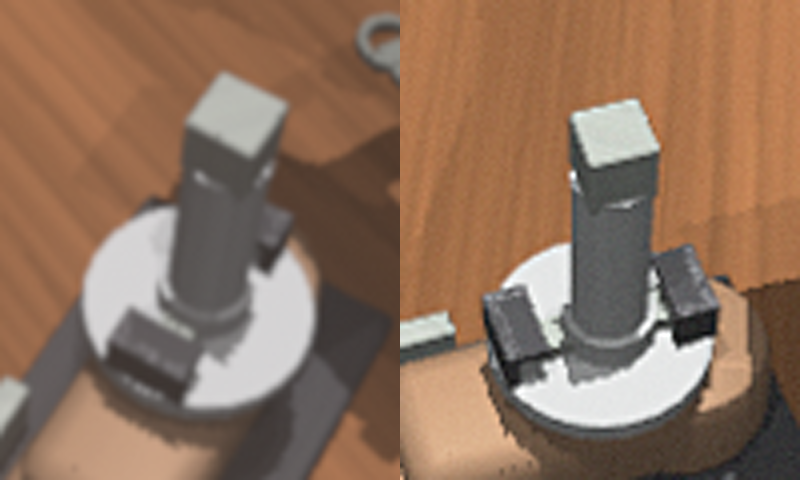

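View pics/a4.png

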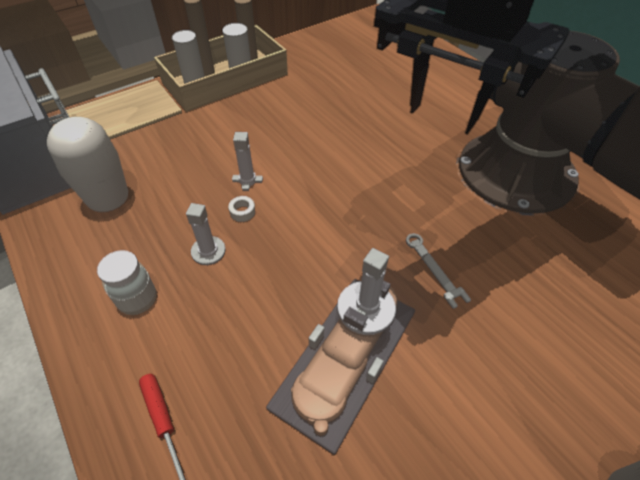

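The tube stands upright with its ears under the claws, and the other tubes haven't moved (205,235 and 245,160). I'll check the yaw from the head's top corners in both crops.

Run:
```python
from h import *
z=lambda x,y,ox:((x+.5)/4-.5+ox,(y+.5)/4-.5+230)
for n,ox,P in(("scene",317,[(225,75),(288,105),(250,152),(187,125)]),("side",287,[(170,113),(240,98),(260,152),(188,168)])):
    Q=np.array([plane(ray(n,z(*p,ox)),205)[:2] for p in P],np.float32)
    e=np.roll(Q,-1,0)-Q; print(n,Q.mean(0).round(1),(np.degrees(np.arctan2(e[:,1],e[:,0]))%90).round(1),np.linalg.norm(e,axis=1).round(1))
```

```text
scene [513.8 113.8] [23.6 18.8 27.1 21.4] [23.3 23.5 22.3 24.8]
side [512.5 115. ] [20.7 19.6 20.9 18.9] [25.5 25.2 25.8 25.3]
```

```bash
python3 -c "
from bench import bot
print(bot.close_job())"
```

```text
the job is handed in; nothing more can be done
None
```

The two-ear tube is upright on the coupling, turned a quarter turn clockwise with both ears under the claws (yaw about 21°, matching the coupling's), and released; the other two tubes weren't touched, and I handed the job in at about 12 s, with no verdict returned.

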